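# Enter the thread colour order on the selector buttons

### The arm

A 7-joint arm with a two-finger parallel gripper is mounted at the origin on a cart in front of the work surface, level with it; the furniture and walls round the work are solid. World frame = base frame: x ahead of the robot, y to its left, z up, the work surface at z = 0. Lengths are in m, angles in rad, forces in N, time in s.
With the tool pointing down it reaches from about 0.4 to 0.85 m from the base axis. Payload 4.5 kg.
Tool frame: the origin (TCP) lies midway between the tips of the shut fingers; the grasp point (between the pads) lies 19 mm behind it (r.grip_point_offset is the distance from the TCP to the grasp point, in m); z points along the fingers, y is the line along which they close (so a half turn about z gives the same grasp; the last joint's range is limited). The gripper opens to 88 mm and grips with 3 to 60 N. Pads are 18 mm wide; open, the fingers measure 123 mm over their backs; the gripper's body (75 mm by 187 mm) begins 45 mm behind the grasp point.
Start: joints at [1.199, 0.689, -0.195, 1.565, 0.157, 0.902, -0.215], TCP at [0.247, -0.574, 0.239] pointing down, gripper open.
Joint ranges: [-3.01, 3.01], [-0.46, 2.08], [-1.47, 1.51], [0.13, 2.56], [-1, 4.14], [0.04, 2.09], [-2.66, 2.66]. Speed limits (rad/s): [2.57, 2.57, 3.14, 3.14, 3.14, 3.14, 3.14].

### API

Orientations are given as a unit quaternion [x, y, z, w].
In Python, from plant import r, optics gives the robot as it stands.
- The arm moves only by the shell command python3 -m pendant 'ROWS' [OPENING] [FORCE]. ROWS is JSON, a list of rows, each a list of 6 numbers: the shift along the tool's x, y, z as a fraction of full scale, then the turn, a rotation vector about the tool's x, y, z as a fraction of full scale. A call has 1 to 5 rows; each row shifts and turns the commanded pose from where the row before left it, along the tool's axes as they then stand; what a row does not reach is not made up. Full scale, the value 1, is 0.025 m for a shift and pi rad for a turn. A row lasts 1/12 s, in which the tool goes at most 41.7 mm and 7.16 degrees, less where a joint would pass 70% of its speed; a pose out of reach is approached as far as the arm can. A call with a number of a shift or a turn outside -1 to 1 is refused whole. A call with a gripper value outside its range is refused whole. OPENING is the opening, from -1 (shut) to 1 (fully open), set as the call begins (- or left out, the last holds). The fingers move at their own pace and stop on an object; FORCE is the grip in N (left out, the last holds). Time passes only in rows, so rows that do not move let the fingers close. It gives the time, the measured TCP pose, the force, the opening and the grip force at its end, in the units of the state.
- r.get_state(): the state, without advancing time (a new reading comes with each control period).
- optics.snapshot(name): name is "scene" or "top"; returns (picture, depth): 420x560x3 uint8, blue, green, red; 420x560 float32, m along the optical axis (not along the pixel's ray), 0 where there is no reading.
- optics.calibration(name): a dict with "vfov" (degrees; the focal length in pixels is half the picture's height over the tangent of half this angle, whatever the lens; pixels are square), "cx", "cy" (the principal point, pixels), "cam_to_world" (4x4, takes a point from camera to world coordinates). Camera axes: x right, y up, looking along -z (the intrinsics and any distortion apply to the point x, -y, -z); pixel columns grow to the right and rows downward; lengths in m; the calibration is good to about 2 mm. A picture is of the moment at which its call begins. calibration takes no time and is no camera call.
- r.finish_job(): hands the job in; it is judged then, once.
The state is a dict: "clock": time; "q": joint angles; "qd": joint speeds; "joint_torque": joint torques, N m; "tool_pos": TCP position; "eef_rot": TCP orientation; "contact_force": force on the tool from outside, world axes, zero at the start; "moment": the same for the moment, N m; "opening": opening from 0.0 (shut) to 1.0 (fully open); "finger_force": force on a finger pad.
Only numpy, scipy, OpenCV 4.12 (cv2) and the standard library are available. Lean on these libraries where they do the work, as an engineer would, in place of code of your own. Each camera call takes 0.05 s, during which the arm holds its last target. There are 200 camera calls.

### The job

Enter the thread order for the next embroidery job: lightly press the white button in front of the red spool, then the one in front of the blue spool, then the one in front of the green spool, each until it is well in; it stays in by itself. Do not press the yellow spool's button. Leave all the spools standing in their cups, and leave the other things on the desk where they are.

Things in the scene. Friction and masses are not known exactly. Their poses are not given: they have to be found in the camera images.
- key_red (a joint): how far the white button of the red station is in, m: 0 = fully out, 0.008 = home. It resists with a steady 3 to 4 N, has no return spring and stays at the depth it is left; over two thirds in counts as pressed. Past home, a spring under the cap lets the cap alone sink up to 7 mm more (4.5 N rising to 15 N, then hard) and lifts it again on release
- key_red_top (a point): centre of the flat top of that button (round, white, 30 mm across); moves with the cap. With the button out it is 36 mm above the desk, and the button stands 16 mm proud of the dark bezel round it (39 mm across, fixed); home and released it stands 8 mm proud
- station_red: red thread station: flat grey box fixed to the desk, 116 x 56 mm, 16 mm high; origin at the centre of its underside, x along its length away from the button, z up. Button centre at x = -33 mm, black spool cup at x = +33 mm (42 mm across, rim 24 mm above the desk). All four look alike but for the spool; they stand about 90 mm apart in any order, turned up to 0.12 rad
- cup_red (a point): centre of the inner floor of that station's cup, 18 mm above the desk
- spool_red: loose spool of red thread, 28 mm across, 52 mm tall, standing in its cup; origin at the centre of its underside, z up; the spools' tops are 70 to 78 mm above the desk
- key_blue (a joint): how far the white button of the blue station is in, m: 0 = fully out, 0.008 = home. It resists with a steady 3 to 4 N, has no return spring and stays at the depth it is left; over two thirds in counts as pressed. Past home, a spring under the cap lets the cap alone sink up to 7 mm more (4.5 N rising to 15 N, then hard) and lifts it again on release
- key_blue_top (a point): centre of the flat top of that button (round, white, 30 mm across); moves with the cap. With the button out it is 36 mm above the desk, and the button stands 16 mm proud of the dark bezel round it (39 mm across, fixed); home and released it stands 8 mm proud
- station_blue: blue thread station: flat grey box fixed to the desk, 116 x 56 mm, 16 mm high; origin at the centre of its underside, x along its length away from the button, z up. Button centre at x = -33 mm, black spool cup at x = +33 mm (42 mm across, rim 24 mm above the desk). All four look alike but for the spool; they stand about 90 mm apart in any order, turned up to 0.12 rad
- cup_blue (a point): centre of the inner floor of that station's cup, 18 mm above the desk
- spool_blue: loose spool of blue thread, 28 mm across, 52 mm tall, standing in its cup; origin at the centre of its underside, z up; the spools' tops are 70 to 78 mm above the desk
- key_green (a joint): how far the white button of the green station is in, m: 0 = fully out, 0.008 = home. It resists with a steady 3 to 4 N, has no return spring and stays at the depth it is left; over two thirds in counts as pressed. Past home, a spring under the cap lets the cap alone sink up to 7 mm more (4.5 N rising to 15 N, then hard) and lifts it again on release
- key_green_top (a point): centre of the flat top of that button (round, white, 30 mm across); moves with the cap. With the button out it is 36 mm above the desk, and the button stands 16 mm proud of the dark bezel round it (39 mm across, fixed); home and released it stands 8 mm proud
- station_green: green thread station: flat grey box fixed to the desk, 116 x 56 mm, 16 mm high; origin at the centre of its underside, x along its length away from the button, z up. Button centre at x = -33 mm, black spool cup at x = +33 mm (42 mm across, rim 24 mm above the desk). All four look alike but for the spool; they stand about 90 mm apart in any order, turned up to 0.12 rad
- cup_green (a point): centre of the inner floor of that station's cup, 18 mm above the desk
- spool_green: loose spool of green thread, 28 mm across, 60 mm tall, standing in its cup; origin at the centre of its underside, z up; the spools' tops are 70 to 78 mm above the desk
- key_yellow (a joint): how far the white button of the yellow station is in, m: 0 = fully out, 0.008 = home. It resists with a steady 3 to 4 N, has no return spring and stays at the depth it is left; over two thirds in counts as pressed. Past home, a spring under the cap lets the cap alone sink up to 7 mm more (4.5 N rising to 15 N, then hard) and lifts it again on release
- key_yellow_top (a point): centre of the flat top of that button (round, white, 30 mm across); moves with the cap. With the button out it is 36 mm above the desk, and the button stands 16 mm proud of the dark bezel round it (39 mm across, fixed); home and released it stands 8 mm proud
- station_yellow: yellow thread station: flat grey box fixed to the desk, 116 x 56 mm, 16 mm high; origin at the centre of its underside, x along its length away from the button, z up. Button centre at x = -33 mm, black spool cup at x = +33 mm (42 mm across, rim 24 mm above the desk). All four look alike but for the spool; they stand about 90 mm apart in any order, turned up to 0.12 rad
- cup_yellow (a point): centre of the inner floor of that station's cup, 18 mm above the desk
- spool_yellow: loose spool of golden yellow thread, 28 mm across, 52 mm tall, standing in its cup; origin at the centre of its underside, z up; the spools' tops are 70 to 78 mm above the desk
- tape_measure: round yellow tape measure, 52 x 71 x 17 mm, loose on the desk on the robot's side of the stations; origin at its underside
- pin_case: round pin case with a pale blue lid, 56 mm across, 16 mm high, loose on the desk beyond the stations; origin at the centre of its underside
- glue_stick: glue stick with a grey-green cap, 28 mm across, 86 mm tall, standing loose on the desk beyond the stations; origin at the centre of its underside
Not all that is in view belongs to the job. What is shaped like the spool_blue but orange or turquoise is not meant.

How it is judged:
On the way, in this order (a step that is already met when the one before it is completed fails the run):
1. the red station's button is pressed in (5 mm or more) (value of joint key_red above 0.005 m), for 0.2 s.
2. the blue station's button is pressed in (5 mm or more) (value of joint key_blue above 0.005 m), for 0.2 s.
3. the green station's button is pressed in (5 mm or more) (value of joint key_green above 0.005 m), for 0.2 s.
At the end, for the whole second after the job is handed in: The red, blue and green stations' buttons are in by at least 5 mm of their 8 mm and the yellow one's by less than 3 mm; every spool stands upright (within 0.2 rad) and still in its own cup (within 10 mm of its centre); tape measure, pin case and glue stick are within 20 mm of where they were (value of joint each of key_red, key_blue, key_green above 0.005 m and value of joint key_yellow below 0.003 m and horizontal distance between spool_red and cup_red below 0.01 m and angle between each of spool_red, spool_blue, spool_green, spool_yellow's own z axis and vertical below 0.2 rad and z of spool_red in the frame of cup_red below 0.005 m and linear speed of each of spool_red, spool_blue, spool_green, spool_yellow below 0.02 m/s and horizontal distance between spool_blue and cup_blue below 0.01 m and z of spool_blue in the frame of cup_blue below 0.005 m and horizontal distance between spool_green and cup_green below 0.01 m and z of spool_green in the frame of cup_green below 0.005 m and horizontal distance between spool_yellow and cup_yellow below 0.01 m and z of spool_yellow in the frame of cup_yellow below 0.005 m and distance of each of tape_measure, pin_case, glue_stick from where it was at the start of the episode below 0.02 m); the robot touches nothing.
It fails at once if a button pressed out of turn: blue's in by 3 mm before red's is in by 5 mm, or green's before blue's ((value of joint key_blue above 0.003 m and value of joint key_red below 0.005 m) or (value of joint key_green above 0.003 m and value of joint key_blue below 0.005 m)).
It fails at once if yellow's button pressed (3 mm) (value of joint key_yellow above 0.003 m).
It fails at once if a button or station pressed harder than 20 N (contact force between any of the fingers, the arm and station_red above 20 N or contact force between any of the fingers, the arm and station_blue above 20 N or contact force between any of the fingers, the arm and station_green above 20 N or contact force between any of the fingers, the arm and station_yellow above 20 N).
It fails at once if a spool lifted, tipped or knocked out of its cup (distance of any of spool_red, spool_blue, spool_green, spool_yellow from where it was at the start of the episode above 0.012 m or angle between any of spool_red, spool_blue, spool_green, spool_yellow's own z axis and vertical above 0.3 rad).
It fails at once if tape measure, pin case or glue stick moved more than 20 mm (distance of any of tape_measure, pin_case, glue_stick from where it was at the start of the episode above 0.02 m).
It also fails if it takes over 48 s, if anything falls off the work surface, if the arm or the gripper's body presses on something with over 40 N, if the wrist force passes 120 N, or if a joint passes its speed limit or range.

## Working session

There is one attempt and no reset: what is moved stays moved. The work goes in short steps, Python scripts to look and compute and a shell command to move; the robot and the scene stay as the last step left them, time stands still between calls to the robot, and variables do not carry over. Pictures are saved under pics/ and viewed, at most 10 in all, crops included, and the job is handed in when it is done.

```bash
mkdir -p pics; ls; python3 - <<'E'
from plant import r, optics
import cv2,numpy as np
for n in("scene","top"):
    p,d=optics.snapshot(n); cv2.imwrite(f"pics/{n}0.png",p); np.save(f"pics/{n}0.npy",d)
    print(n,{k:(np.round(v,3).tolist() if not isinstance(v,str) else v) for k,v in optics.calibration(n).items()})
s=r.get_state(); print(s)
E
```

```text
pics
scene {'vfov': 50.485, 'cx': 282.162, 'cy': 207.128, 'cam_to_world': [[-0.699, 0.488, -0.524, 0.094], [-0.716, -0.479, 0.509, 0.193], [-0.003, 0.73, 0.683, 0.64], [0.0, 0.0, 0.0, 1.0]]}
top {'vfov': 48.868, 'cx': 275.978, 'cy': 205.137, 'cam_to_world': [[-0.01, 0.988, -0.155, 0.395], [-1.0, -0.008, 0.01, -0.244], [0.009, 0.155, 0.988, 0.969], [0.0, 0.0, 0.0, 1.0]]}
{'clock': 0.1, 'q': array([ 1.19879306,  0.68991279, -0.19452789,  1.56619855,  0.15730954,
        0.90250392, -0.21512317]), 'qd': array([ 0.00031493, -0.00290377,  0.00135522, -0.00151306, -0.00013222,
        0.00059026,  0.00053016]), 'joint_torque': array([-3.25882262e-03, -5.28500783e+01, -1.27160367e+00, -1.53836846e+01,
       -5.25677903e-02,  1.89990591e-03,  5.61638535e-05]), 'tool_pos': array([ 0.24646842, -0.57375209,  0.23799358]), 'eef_rot': array([ 9.79479618e-01,  2.01541593e-01, -2.22167181e-04, -7.84360428e-04]), 'contact_force': array([ 0.84645971, -0.5784772 , -0.3478815 ]), 'moment': array([ 0.05992931, -0.00922048, -0.01334075]), 'finger_force': 0.0, 'opening': 1.0011085320153832}
```

View pics/top0.png

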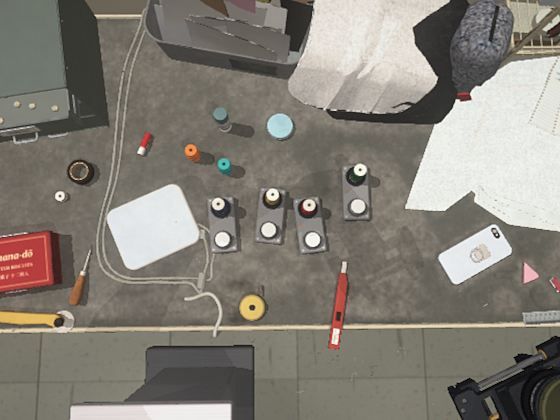

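View pics/scene0.png

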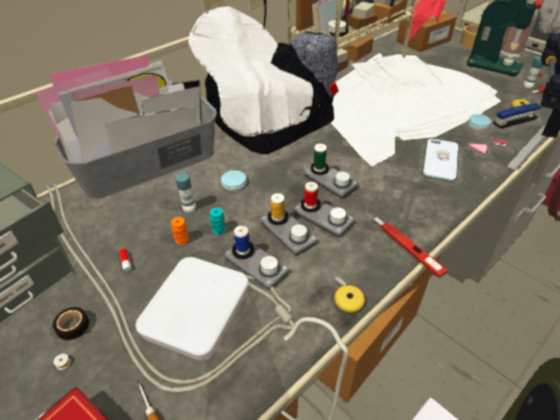

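The top view shows the stations from left to right as blue (button 222,240), yellow (268,230), red (312,240) and green (358,207). The scene view agrees: blue (268,267), yellow (299,233), red (338,215), green (343,180). Next I measure the button and spool positions in both cameras.

```bash
cat > h.py <<'E'
from plant import r, optics
import cv2,numpy as np
def world(n,u,v,d):
    c=optics.calibration(n); f=210/np.tan(np.radians(c["vfov"]/2))
    p=np.stack([(u-c["cx"])/f*d,-(v-c["cy"])/f*d,-d,np.ones_like(d)],-1)
    return (p@np.array(c["cam_to_world"]).T)[...,:3]
def cloud(n,d):
    v,u=np.mgrid[:420,:560].astype(float); return world(n,u,v,d.astype(float))
def onplane(n,u,v,z):
    a=world(n,u,v,np.array(.5)); b=world(n,u,v,np.array(1.)); return a+(b-a)*(z-a[2])/(b[2]-a[2])
def buttons(n,img,d,px):
    W=cloud(n,d)
    for k,(u,v) in px.items():
        m=((img.min(2)>150)*255).astype(np.uint8); 
        box=np.zeros_like(m); cv2.circle(box,(u,v),15,255,-1); m&=box
        nn,l,st,ce=cv2.connectedComponentsWithStats(m); i=1+np.argmax(st[1:,4])
        q=W[(l==i)]; t=q[abs(q[:,2]-np.percentile(q[:,2],75))<.004]
        mid=(t.min(0)+t.max(0))/2
        print(n,k,"pix",ce[i].round(1),"n",len(t),"mid",mid.round(4),"mean",t.mean(0).round(4),"ext",np.ptp(t,0).round(3))
T=dict(blue=(222,240),yellow=(268,230),red=(312,240),green=(358,207))
S=dict(blue=(268,267),yellow=(299,233),red=(338,215),green=(343,180))
E
python3 - <<'E'
from h import *
for n,px in(("top",T),("scene",S)):
    img=cv2.imread(f"pics/{n}0.png"); d=np.load(f"pics/{n}0.npy"); buttons(n,img,d,px)
    W=cloud(n,d)
    hi=(W[...,2]>.055)&(W[...,2]<.12)&(W[...,0]>.4)&(W[...,0]<.75)&(W[...,1]>-.42)&(W[...,1]<0)
    nn,l,st,ce=cv2.connectedComponentsWithStats(hi.astype(np.uint8))
    for i in range(1,nn):
        if st[i,4]>25: q=W[l==i]; print(n,ce[i].round(),q.mean(0).round(3),q[:,2].max().round(3))
    print("desk z",W[300,330 if n=="top" else 300])
s=r.get_state(); 
from scipy.spatial.transform import Rotation as R
print(R.from_quat(s["eef_rot"]).as_matrix().round(3))
E
```

```text
top blue pix [221.9 238.9] n 153 mid [ 0.4728 -0.1429  0.0368] mean [ 0.4724 -0.1433  0.0364] ext [0.028 0.027 0.007]
top yellow pix [268.3 229.4] n 152 mid [ 0.491  -0.2368  0.0367] mean [ 0.4908 -0.2369  0.0363] ext [0.027 0.028 0.007]
top red pix [312.2 239.2] n 153 mid [ 0.4701 -0.3256  0.0363] mean [ 0.4703 -0.3256  0.0359] ext [0.026 0.029 0.007]
top green pix [357.7 205.7] n 145 mid [ 0.5389 -0.42    0.0369] mean [ 0.5378 -0.42    0.0365] ext [0.027 0.027 0.007]
top [331. 102.] [ 0.737 -0.365  0.099] 0.12
top [220. 116.] [ 0.716 -0.143  0.082] 0.091
top [356. 171.] [ 0.601 -0.413  0.074] 0.084
top [272. 196.] [ 0.555 -0.245  0.068] 0.075
top [218. 205.] [ 0.537 -0.139  0.068] 0.074
top [308. 206.] [ 0.534 -0.316  0.068] 0.074
desk z [ 0.34795949 -0.36315392 -0.00047787]
scene blue pix [268.1 263.1] n 178 mid [ 0.4726 -0.1423  0.0339] mean [ 0.472  -0.1417  0.0341] ext [0.028 0.029 0.006]
scene yellow pix [297.8 230.9] n 144 mid [ 0.4912 -0.2354  0.0342] mean [ 0.4902 -0.2352  0.0342] ext [0.029 0.029 0.006]
scene red pix [337.  213.8] n 136 mid [ 0.4694 -0.3261  0.034 ] mean [ 0.4692 -0.3239  0.0339] ext [0.029 0.031 0.006]
scene green pix [340.7 176.4] n 106 mid [ 0.5376 -0.4199  0.0332] mean [ 0.5367 -0.4179  0.0336] ext [0.03  0.031 0.006]
scene [259. 124.] [ 0.737 -0.362  0.098] 0.12
scene [319. 152.] [ 0.6   -0.411  0.068] 0.079
scene [183. 182.] [ 0.715 -0.139  0.075] 0.087
scene [311. 189.] [ 0.532 -0.314  0.065] 0.07
scene [278. 200.] [ 0.554 -0.242  0.065] 0.07
scene [241. 234.] [ 0.536 -0.136  0.065] 0.071
desk z [ 0.39729985 -0.14440402 -0.00393543]
[[ 0.919  0.395 -0.001]
 [ 0.395 -0.919  0.001]
 [-0.    -0.002 -1.   ]]
```

```bash
python3 -m pendant '[[0.4,-0.2,0,0,0,0],[0.8,-0.37,0,0,0,0],[0.8,-0.37,0,0,0,0],[0.8,-0.37,0,0,0,0],[0.8,-0.37,0,0,0,0]]' -1 20
python3 -m pendant '[[0.8,-0.37,0,0,0,0],[0.8,-0.37,0,0,0,0],[0.8,-0.37,0,0,0,0],[0.8,-0.37,0,0,0,0],[0.8,-0.37,0,0,0,0]]'
python3 -m pendant '[[0.8,-0.37,0,0,0,0],[0.8,-0.37,0,0,0,0],[0.8,-0.37,0,0,0,0],[0.8,-0.37,0,0,0,0],[0.4,-0.2,0,0,0,0]]'
cat >> h.py <<'E'
from scipy.spatial.transform import Rotation as R
B=dict(red=(.470,-.3255),blue=(.4725,-.1425),green=(.538,-.420))
def go(k):
    s=r.get_state(); M=R.from_quat(s["eef_rot"])
    print(k,"units",(M.inv().apply(np.r_[B[k],s["tool_pos"][2]]-s["tool_pos"])/.025).round(2),"tcp",s["tool_pos"].round(4),"F",s["contact_force"].round(1),"t",s["clock"],"open",s["opening"],"down",M.as_matrix()[:,2].round(3))
E
python3 -c "from h import *;go('red')"
```

```text
clock: 0.52
tool_pos: [0.314, -0.4983, 0.2385]
eef_rot: [0.979, 0.202, 0.0, -0.0]
contact_force: [-0.4, 0.4, 1.0]
opening: 0.643
finger_force: 0.0
clock: 0.93
tool_pos: [0.3875, -0.4161, 0.2386]
eef_rot: [0.979, 0.202, 0.0, -0.0]
contact_force: [-0.6, 0.2, -0.1]
opening: 0.267
finger_force: 0.0
clock: 1.35
tool_pos: [0.4551, -0.3402, 0.2387]
eef_rot: [0.979, 0.204, 0.001, -0.001]
contact_force: [0.6, 1.0, 0.8]
opening: 0.0
finger_force: 0.0
red units [ 0.78 -0.3   0.  ] tcp [ 0.4551 -0.3402  0.2387] F [0.6 1.  0.8] t 1.35 open 1.0154436475159882e-05 down [ 0.001  0.002 -1.   ]
```

```bash
python3 -m pendant '[[0.4,-0.15,0.4,0,0,0],[0.38,-0.15,0.8,0,0,0],[0,0,0.9,0,0,0],[0,0,0.9,0,0,0],[0,0,0.9,0,0,0]]' >/dev/null
python3 -m pendant '[[0,0,0.9,0,0,0],[0,0,0.8,0,0,0],[0,0,0.6,0,0,0],[0,0,0.4,0,0,0],[0,0,0,0,0,0]]'
python3 -c "
from h import *;go('red')
for n in('top','scene'): p,d=optics.snapshot(n);cv2.imwrite(f'pics/{n}1.png',p)
cv2.imwrite('pics/c1.png',cv2.resize(p[100:300,200:420],None,fx=3,fy=3))"
```

```text
clock: 2.18
tool_pos: [0.4657, -0.3289, 0.0713]
eef_rot: [0.98, 0.201, -0.002, -0.001]
contact_force: [0.3, 0.8, 0.9]
opening: 0.001
finger_force: 0.0
red units [ 0.21 -0.06 -0.  ] tcp [ 0.4657 -0.3289  0.0713] F [0.3 0.8 0.9] t 2.1833 open 0.0013736260121232282 down [-0.004  0.002 -1.   ]
```

View pics/c1.png

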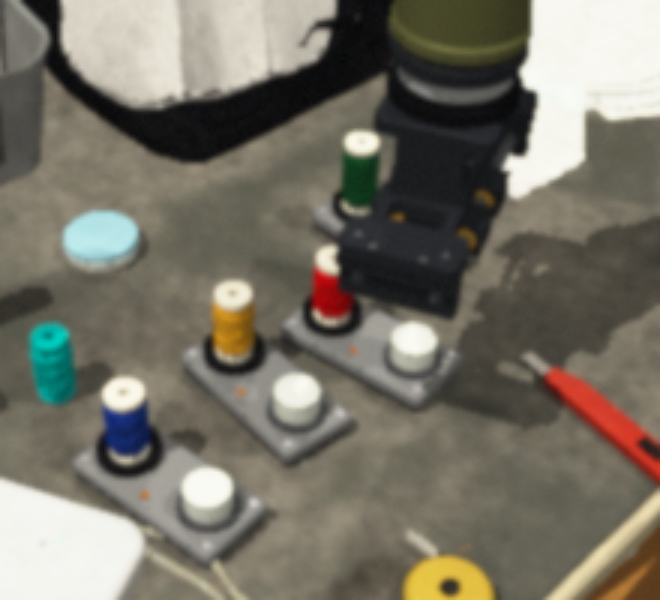

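The crop shows the shut gripper just above the red button (button at 413,345 in the crop). It looks wide at the bottom, so I check its lowest outline with depth before pressing.

```bash
python3 -c "
from h import *
go('red'); c=r.get_state()['tool_pos']; M=R.from_quat(r.get_state()['eef_rot'])
for n in('scene','top'):
    p,d=optics.snapshot(n); W=cloud(n,d); q=W[(W[...,2]>.05)&(p.max(2)<90)]
    t=M.inv().apply(q-c); t=t[(abs(t[:,0])<.08)&(abs(t[:,1])<.12)]
    for a in np.arange(-.15,.02,.01):
        s=t[(t[:,2]>=a)&(t[:,2]<a+.01)]
        if len(s)>3: print(n,a.round(3),len(s),s.min(0).round(3)[:2],s.max(0).round(3)[:2])
"
```

```text
red units [ 0.17 -0.11 -0.  ] tcp [ 0.4673 -0.3297  0.0736] F [ 0.7 -0.3 -0.2] t 2.2833 open 0.008585127573178244 down [-0. -0. -1.]
scene -0.15 201 [-0.036 -0.044] [0.031 0.002]
scene -0.14 125 [-0.022 -0.043] [ 0.018 -0.031]
scene -0.13 127 [-0.022 -0.044] [ 0.019 -0.022]
scene -0.12 163 [-0.024 -0.044] [0.021 0.001]
scene -0.11 902 [-0.036 -0.097] [0.033 0.087]
scene -0.1 243 [-0.036 -0.096] [0.033 0.067]
scene -0.09 330 [-0.036 -0.095] [0.033 0.08 ]
scene -0.08 290 [-0.036 -0.088] [0.033 0.079]
scene -0.07 140 [-0.035 -0.088] [0.032 0.08 ]
top -0.12 40 [-0.025 -0.093] [ 0.031 -0.04 ]
top -0.11 582 [-0.031 -0.094] [ 0.033 -0.041]
top -0.09 4 [ 0.024 -0.053] [ 0.024 -0.036]
```

The wide block is the gripper body, 65 mm above the tips, and the fingers are hidden behind it. It will clear the spools by about 12 mm. Going down to just above the cap.

```bash
python3 -m pendant '[[0.17,-0.1,0.5,0,0,0],[0,0,0.4,0,0,0],[0,0,0.2,0,0,0],[0,0,0.1,0,0,0],[0,0,0,0,0,0]]'; python3 -c "from h import *;go('red')"
```

```text
clock: 2.8
tool_pos: [0.4699, -0.3252, 0.0428]
eef_rot: [0.979, 0.202, -0.001, -0.001]
contact_force: [-0.4, -0.4, -0.3]
opening: 0.004
finger_force: 0.0
red units [-0.    0.01 -0.  ] tcp [ 0.4699 -0.3252  0.0428] F [-0.4 -0.4 -0.3] t 2.8 open 0.004059026444053998 down [-0.002  0.001 -1.   ]
```

```bash
python3 -m pendant '[[0,0,0.1,0,0,0],[0,0,0.1,0,0,0],[0,0,0.1,0,0,0],[0,0,0.1,0,0,0],[0,0,0,0,0,0]]'; python3 -m pendant '[[0,0,0.08,0,0,0],[0,0,0.08,0,0,0],[0,0,0,0,0,0]]'
```

```text
clock: 3.22
tool_pos: [0.4705, -0.3257, 0.0336]
eef_rot: [0.979, 0.201, 0.0, 0.0]
contact_force: [-0.3, 0.6, -0.1]
opening: 0.004
finger_force: 0.0
clock: 3.47
tool_pos: [0.4705, -0.3256, 0.0295]
eef_rot: [0.979, 0.201, 0.0, 0.0]
contact_force: [0.2, -0.7, 0.6]
opening: 0.002
finger_force: 0.0
```

```bash
python3 -m pendant '[[0,0,0.05,0,0,0],[0,0,0.05,0,0,0]]'; python3 -m pendant '[[0,0,0.05,0,0,0],[0,0,0,0,0,0]]'
```

```text
clock: 3.63
tool_pos: [0.4705, -0.3256, 0.0274]
eef_rot: [0.979, 0.201, 0.0, 0.0]
contact_force: [-0.6, 0.7, 5.7]
opening: 0.004
finger_force: 3.0
clock: 3.8
tool_pos: [0.4706, -0.3256, 0.0263]
eef_rot: [0.979, 0.202, 0.0, 0.0]
contact_force: [-1.1, 0.8, 7.0]
opening: 0.008
finger_force: 3.8
```

```bash
python3 -m pendant '[[0,0,-0.4,0,0,0],[0,0,-0.8,0,0,0],[0,0,-0.9,0,0,0],[0,0,-0.8,0,0,0],[0.1,-0.25,-0.4,0,0,0]]'
python3 -m pendant '[[0.32,-0.72,0,0,0,0],[0.37,-0.82,0,0,0,0],[0.37,-0.82,0,0,0,0],[0.37,-0.82,0,0,0,0],[0.37,-0.82,0,0,0,0]]'
python3 -m pendant '[[0.37,-0.82,0,0,0,0],[0.37,-0.82,0,0,0,0],[0.3,-0.7,0,0,0,0],[0,0,0,0,0,0],[0,0,0,0,0,0]]'
python3 - <<'E'
from h import *
go('blue')
for n,px in(("top",T),("scene",S)):
    p,d=optics.snapshot(n); cv2.imwrite(f'pics/{n}2.png',p); buttons(n,p,d,dict(red=px['red']))
E
```

```text
clock: 4.22
tool_pos: [0.4709, -0.3206, 0.1109]
eef_rot: [0.98, 0.2, 0.001, 0.002]
contact_force: [-0.8, -0.4, 0.1]
opening: 0.009
finger_force: 0.0
clock: 4.63
tool_pos: [0.4716, -0.2073, 0.1084]
eef_rot: [0.979, 0.202, -0.0, -0.0]
contact_force: [0.1, 0.1, -0.8]
opening: 0.002
finger_force: 0.0
clock: 5.05
tool_pos: [0.4727, -0.1438, 0.1084]
eef_rot: [0.979, 0.203, -0.0, -0.0]
contact_force: [0.3, -1.2, 0.4]
opening: 0.003
finger_force: 0.0
blue units [ 0.01 -0.05  0.  ] tcp [ 0.4727 -0.1438  0.1084] F [ 0.3 -1.2  0.4] t 5.05 open 0.0026102225740461628 down [-0.001  0.    -1.   ]
top red pix [312.  239.4] n 134 mid [ 0.4706 -0.3263  0.0291] mean [ 0.4706 -0.3262  0.0283] ext [0.027 0.025 0.008]
scene red pix [337.3 215.5] n 102 mid [ 0.4705 -0.3249  0.0262] mean [ 0.4703 -0.325   0.0262] ext [0.026 0.024 0.006]
```

The red cap has dropped 8 mm, so it is home. On to blue.

```bash
python3 -m pendant '[[0,-0.05,0.5,0,0,0],[0,0,0.9,0,0,0],[0,0,0.7,0,0,0],[0,0,0.4,0,0,0],[0,0,0.1,0,0,0]]'
python3 -m pendant '[[0,0,0.05,0,0,0],[0,0,0,0,0,0],[0,0,0,0,0,0]]'
python3 -m pendant '[[0,0,0.1,0,0,0],[0,0,0.1,0,0,0],[0,0,0.1,0,0,0],[0,0,0.1,0,0,0],[0,0,0,0,0,0]]'
```

```text
clock: 5.57
tool_pos: [0.4714, -0.1451, 0.042]
eef_rot: [0.98, 0.201, -0.001, -0.0]
contact_force: [0.5, 0.1, -0.3]
opening: 0.008
finger_force: 0.0
clock: 5.82
tool_pos: [0.4729, -0.1444, 0.0429]
eef_rot: [0.98, 0.201, 0.001, 0.0]
contact_force: [0.2, -0.0, 0.0]
opening: 0.003
finger_force: 0.0
clock: 6.23
tool_pos: [0.4728, -0.144, 0.032]
eef_rot: [0.979, 0.202, 0.0, 0.0]
contact_force: [0.5, 0.5, -0.2]
opening: 0.003
finger_force: 0.0
```

```bash
python3 -m pendant '[[0,0,0.08,0,0,0],[0,0,0.07,0,0,0],[0,0,0,0,0,0]]'; python3 -m pendant '[[0,0,0.05,0,0,0],[0,0,0.03,0,0,0]]'
```

```text
clock: 6.48
tool_pos: [0.4727, -0.144, 0.0283]
eef_rot: [0.979, 0.202, 0.0, 0.0]
contact_force: [-0.4, -0.2, 5.2]
opening: 0.007
finger_force: 2.2
clock: 6.65
tool_pos: [0.4727, -0.144, 0.0267]
eef_rot: [0.979, 0.202, 0.0, 0.0]
contact_force: [0.0, -0.6, 5.9]
opening: 0.004
finger_force: 3.5
```

```bash
python3 -m pendant '[[0,0,-0.4,0,0,0],[0,0,-0.8,0,0,0],[0,0,-0.9,0,0,0],[0,0,-0.9,0,0,0],[-0.05,0.3,-0.5,0,0,0]]'
python3 -m pendant '[[-0.15,0.8,0,0,0,0],[-0.15,0.86,0,0,0,0],[-0.15,0.86,0,0,0,0],[-0.15,0.86,0,0,0,0],[-0.15,0.86,0,0,0,0]]'
python3 -m pendant '[[-0.15,0.86,0,0,0,0],[-0.15,0.86,0,0,0,0],[-0.15,0.86,0,0,0,0],[-0.15,0.86,0,0,0,0],[-0.15,0.86,0,0,0,0]]'
python3 -m pendant '[[-0.15,0.86,0,0,0,0],[-0.15,0.86,0,0,0,0],[-0.1,0.6,0,0,0,0],[0,0,0,0,0,0],[0,0,0,0,0,0]]'
python3 - <<'E'
from h import *
go('green')
for n,px in(("top",T),("scene",S)):
    p,d=optics.snapshot(n); cv2.imwrite(f'pics/{n}3.png',p); buttons(n,p,d,px if n=='scene' else dict(blue=px['blue']))
E
```

```text
clock: 7.07
tool_pos: [0.4739, -0.1499, 0.1161]
eef_rot: [0.979, 0.203, 0.0, -0.0]
contact_force: [0.5, 0.8, -0.2]
opening: 0.008
finger_force: 0.0
clock: 7.48
tool_pos: [0.4983, -0.2569, 0.1143]
eef_rot: [0.979, 0.202, -0.001, -0.0]
contact_force: [0.8, 0.3, -0.3]
opening: 0.007
finger_force: 0.0
clock: 7.9
tool_pos: [0.5234, -0.363, 0.1141]
eef_rot: [0.979, 0.202, -0.001, -0.001]
contact_force: [0.4, 0.9, -0.7]
opening: 0.007
finger_force: 0.0
clock: 8.32
tool_pos: [0.5369, -0.4194, 0.1137]
eef_rot: [0.98, 0.201, -0.0, -0.001]
contact_force: [-0.5, 0.5, -0.3]
opening: 0.003
finger_force: 0.0
green units [ 0.03  0.04 -0.  ] tcp [ 0.5369 -0.4194  0.1137] F [-0.5  0.5 -0.3] t 8.3167 open 0.0028330903463079774 down [-0.001  0.001 -1.   ]
top blue pix [221.5 237. ] n 221 mid [ 0.4766 -0.1429  0.0167] mean [ 0.4785 -0.141   0.0164] ext [0.054 0.052 0.007]
scene blue pix [265.2 265.3] n 176 mid [ 0.4724 -0.1425  0.0263] mean [ 0.4718 -0.1415  0.0263] ext [0.028 0.029 0.007]
scene yellow pix [295.7 229.5] n 147 mid [ 0.4909 -0.2359  0.0335] mean [ 0.4898 -0.2352  0.0341] ext [0.028 0.028 0.006]
scene red pix [333.7 214.5] n 133 mid [ 0.4696 -0.3248  0.0253] mean [ 0.4694 -0.3241  0.0257] ext [0.029 0.029 0.006]
scene green pix [339.6 176.4] n 110 mid [ 0.5364 -0.419   0.0336] mean [ 0.5363 -0.418   0.0337] ext [0.028 0.029 0.007]
```

Blue is home, yellow and green are still out. Now green.

```bash
python3 -m pendant '[[0.03,0.03,0.5,0,0,0],[0,0,0.9,0,0,0],[0,0,0.8,0,0,0],[0,0,0.5,0,0,0],[0,0,0.1,0,0,0]]' >/dev/null
python3 -m pendant '[[0,0,0.03,0,0,0],[0,0,0,0,0,0],[0,0,0,0,0,0]]'
python3 -m pendant '[[0,0,0.1,0,0,0],[0,0,0.1,0,0,0],[0,0,0.1,0,0,0],[0,0,0.1,0,0,0],[0,0,0,0,0,0]]'
```

```text
clock: 9.08
tool_pos: [0.5396, -0.4203, 0.0444]
eef_rot: [0.979, 0.202, 0.001, 0.001]
contact_force: [0.7, -0.8, 0.4]
opening: 0.007
finger_force: 0.0
clock: 9.5
tool_pos: [0.539, -0.4201, 0.0331]
eef_rot: [0.979, 0.201, 0.0, 0.0]
contact_force: [0.1, -0.7, 0.1]
opening: 0.004
finger_force: 0.0
```

```bash
python3 -m pendant '[[0,0,0.09,0,0,0],[0,0,0.09,0,0,0],[0,0,0,0,0,0]]'; python3 -m pendant '[[0,0,0.05,0,0,0],[0,0,0.04,0,0,0]]'
```

```text
clock: 9.75
tool_pos: [0.539, -0.4201, 0.0286]
eef_rot: [0.979, 0.201, 0.0, 0.0]
contact_force: [1.0, 0.7, 0.6]
opening: 0.006
finger_force: 0.0
clock: 9.92
tool_pos: [0.539, -0.4201, 0.0269]
eef_rot: [0.979, 0.201, 0.0, 0.0]
contact_force: [-1.2, 1.2, 7.1]
opening: 0.005
finger_force: 3.4
```

```bash
python3 -m pendant '[[0,0,-0.4,0,0,0],[0,0,-0.8,0,0,0],[0,0,-0.9,0,0,0],[0,0,-0.9,0,0,0],[0,0,-0.9,0,0,0]]'
python3 -m pendant '[[-0.5,0.2,-0.6,0,0,0],[-0.8,0.3,-0.3,0,0,0],[-0.8,0.3,0,0,0,0],[-0.8,0.3,0,0,0,0],[-0.8,0.3,0,0,0,0]]'
python3 -m pendant '[[-0.8,0.3,0,0,0,0],[-0.8,0.3,0,0,0,0],[-0.4,0.2,0,0,0,0],[0,0,0,0,0,0],[0,0,0,0,0,0]]'
python3 - <<'E'
from h import *
go('green')
for n,px in(("top",T),("scene",S)):
    p,d=optics.snapshot(n); cv2.imwrite(f'pics/{n}4.png',p); buttons(n,p,d,px)
cv2.imwrite('pics/c4.png',cv2.resize(p[100:320,150:420],None,fx=2.7,fy=2.7))
E
```

```text
clock: 10.33
tool_pos: [0.5383, -0.4195, 0.1249]
eef_rot: [0.979, 0.202, -0.0, -0.001]
contact_force: [0.1, -0.2, -0.0]
opening: 0.003
finger_force: 0.0
clock: 10.75
tool_pos: [0.4654, -0.4899, 0.1466]
eef_rot: [0.98, 0.201, -0.001, -0.0]
contact_force: [0.1, -0.7, -1.0]
opening: 0.006
finger_force: 0.0
clock: 11.17
tool_pos: [0.4291, -0.5268, 0.1463]
eef_rot: [0.98, 0.201, 0.0, -0.0]
contact_force: [0.5, 0.6, 0.2]
opening: 0.004
finger_force: 0.0
green units [ 5.68 -2.21  0.  ] tcp [ 0.4291 -0.5268  0.1463] F [0.5 0.6 0.2] t 11.1667 open 0.00425606468451501 down [ 0.     0.001 -1.   ]
top blue pix [221.4 236.8] n 194 mid [ 0.4765 -0.1437  0.0175] mean [ 0.4785 -0.1403  0.0166] ext [0.05  0.05  0.008]
top yellow pix [268.2 229.3] n 157 mid [ 0.4911 -0.2368  0.0371] mean [ 0.4909 -0.2368  0.0362] ext [0.027 0.028 0.008]
top red pix [309.9 237. ] n 179 mid [ 0.4748 -0.3262  0.0173] mean [ 0.477  -0.3231  0.0166] ext [0.054 0.051 0.007]
top green pix [357.  206.5] n 147 mid [ 0.5379 -0.4195  0.0287] mean [ 0.5376 -0.4199  0.028 ] ext [0.028 0.027 0.007]
scene blue pix [265.2 265.3] n 181 mid [ 0.4719 -0.1423  0.026 ] mean [ 0.4718 -0.1413  0.0261] ext [0.029 0.029 0.008]
scene yellow pix [295.7 229.4] n 148 mid [ 0.4899 -0.2356  0.0337] mean [ 0.4899 -0.2351  0.034 ] ext [0.028 0.027 0.007]
scene red pix [333.9 215.9] n 132 mid [ 0.4694 -0.3243  0.0256] mean [ 0.4692 -0.3239  0.0259] ext [0.027 0.029 0.007]
scene green pix [341.5 178.9] n 99 mid [ 0.5364 -0.4205  0.0253] mean [ 0.5367 -0.4183  0.0256] ext [0.027 0.032 0.006]
```

View pics/c4.png

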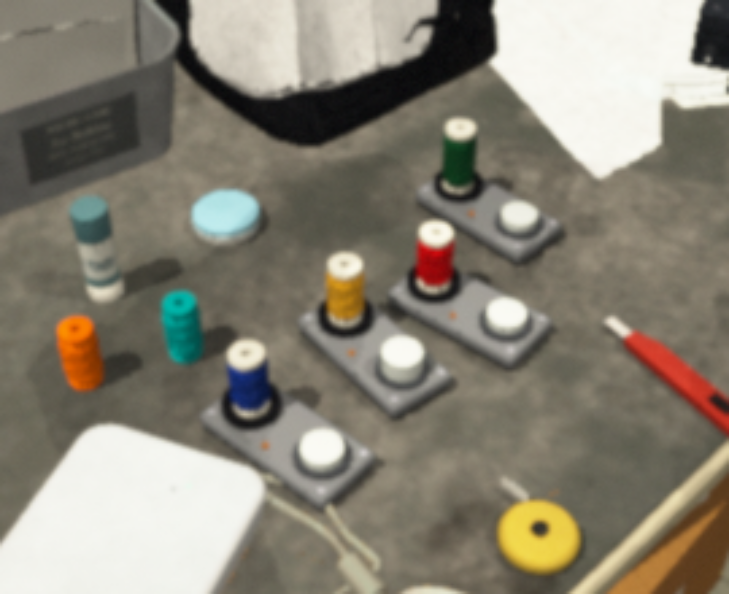

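The red (507,315), blue (322,450) and green (518,217) buttons are in and the yellow one (402,357) is still out. All the spools are standing, and nothing else has moved.

```bash
python3 -c "from plant import r;print(r.finish_job())"
```

```text
the job is handed in; nothing more can be done
None
```

I pressed the red, blue and green buttons home in that order, left yellow's out with all spools standing and nothing else moved, and handed the job in at about 11 s; it returned no verdict.

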